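Load the altar candle dock and hold its lever at the third click

ROBOT

A 6-joint arm with a two-finger parallel gripper is mounted at the origin on the work surface. World frame = base frame: x ahead of the robot, y to its left, z up, the work surface at z = 0. Lengths are in m, angles in rad, forces in N, time in s.
With the tool pointing down it reaches from about 0.375 to 0.975 m from the base axis. Payload 3.8 kg.
Tool frame: the origin (TCP) lies midway between the tips of the shut fingers; the grasp point (between the pads) lies 19 mm behind it; z points along the fingers, y is the line along which they close (so a half turn about z gives the same grasp; the last joint's range is limited). The gripper opens to 85 mm and grips with 20 to 120 N. Pads are 22 mm wide; open, the fingers measure 114 mm over their backs; the gripper's body (76 mm by 85 mm) begins 54 mm behind the grasp point. The pads swing forward as they close: fully open they stand 13 mm farther back than shut.
Start: joints at [1.116, 0.264, 1.604, -0, 1.274, -0.037], TCP at [0.274, 0.617, 0.193] pointing down, gripper open.
Joint ranges: [-2.63, 2.63], [-0.94, 2.18], [0.31, 2.57], [-1.31, 4.45], [0, 2.66], [-2.55, 2.55]. Speed limits (rad/s): [2.57, 2.57, 3.14, 3.14, 3.14, 3.14].

INTERFACE

Orientations are given as a rotation vector (axis times angle).
In Python, from workcell import bot gives the robot as it stands.
- The arm moves only by the tool jog_arm, never from a script. Its argument "motion" is a list of rows, each a list of 5 numbers: the opening, from -1 (shut) to 1 (fully open), then the shift along the tool's x, y, z in mm, then the turn about the tool's z in degrees. In form: [[claw, x, y, z, twist], ...]. A call has 1 to 10 rows; each row shifts and turns the commanded pose from where the row before left it, along the tool's axes as they then stand; what a row does not reach is not made up. A row lasts 1/12 s, in which the tool goes at most 41.7 mm and 7.16 degrees, less where a joint would pass 70% of its speed; a pose out of reach is approached as far as the arm can. A call with a gripper value outside its range is refused whole. The fingers move at their own pace and stop on an object; "force" is the grip in N (left out, the last holds). Time passes only in rows, so rows that do not move let the fingers close. It gives the time, the measured TCP pose, the force, the opening and the grip force at its end, in the units of the state.
- bot.read_state(): the state, without advancing time (a new reading comes with each control period).
- bot.read_camera(name): name is "scene" or "side" or "wrist"; returns (picture, depth): 384x512x3 uint8, red, green, blue; 384x512 float32, m along the optical axis (not along the pixel's ray), 0 where there is no reading.
- bot.get_calibration(name): a dict with "vfov" (degrees; the focal length in pixels is half the picture's height over the tangent of half this angle, whatever the lens; pixels are square), "cx", "cy" (the principal point, pixels), "dist" ([k1, k2, p1, p2, k3] as OpenCV has them; the pictures are not rectified), "rvec" (rotation vector, rad) and "tvec" (3), from world to camera coordinates, as OpenCV has them; the wrist camera has in their place "tool_from_camera" (4x4, takes a point from camera to tool coordinates, whose origin is the TCP and whose axes are the flange's). Camera axes: x right, y down, z forward; pixel columns grow to the right and rows downward; lengths in m; the calibration is good to about 2 mm. A picture is of the moment at which its call begins: read the wrist's pose just before it. get_calibration takes no time and is no camera call.
- bot.finish_job(): hands the job in; it is judged then, once.
The state is a dict: "time": time; "q": joint angles; "joint_vel": joint speeds; "joint_torque": joint torques, N m; "tool_pos": TCP position; "tcp_rot": TCP orientation; "wrist_force": force on the tool from outside, world axes, zero at the start; "torque": the same for the moment, N m; "width": opening from 0.0 (shut) to 1.0 (fully open); "grip_force": force on a finger pad.
Only numpy, scipy, OpenCV 4.12 (cv2) and the standard library are available. Lean on these libraries where they do the work, as an engineer would, in place of code of your own. Each camera call takes 0.05 s, during which the arm holds its last target. There are 200 camera calls.

TASK

Load the altar's candle charging dock: first put the tallest candle fully down into pocket one (one raised dot), let it go, then the middle-sized candle fully down into pocket two (two dots) and let it go; the short candle stays in pocket three. Then press the dock's spring lever down with the fingertips past two clicks to the third click, not on to the bottom stop, and finish while still holding it there against its spring. Leave the other things on the altar where they stand.

Things in the scene. Friction and masses are not known exactly. Their poses are not given: they have to be found in the camera images.
- dock: grey dock fixed on the table, 90 mm (x) by 290 mm (y), 40 mm high; origin at the centre of its underside. Three round pockets at its y = +110, +40, -30 mm, 42 mm across, 20 mm deep; one to three raised dots on the -x rim number them. A dark steel tower, 70 mm (x) by 55 mm (y -85 to -140 mm), 100 mm high, stands at its -y end; the black lever paddle sticks out of the tower's -y face
- pocket1 (a point): centre of the mouth of pocket one (one dot, the farthest from the lever tower), at the dock's top face, 40 mm above the table
- pocket2 (a point): centre of the mouth of pocket two (two dots, the middle one), 40 mm above the table
- pocket3 (a point): centre of the mouth of pocket three (three dots, next to the lever tower), 40 mm above the table; the short candle already sits in it
- tall_candle: tallest ivory LED candle: upright cylinder 38 mm in diameter, 85 mm high, plus a 16 mm high, 11 mm wide flame tip on top; 90 g or so; origin at the centre of its underside, z up along it. Stands on the table at the start; round, so its yaw has no meaning
- middle_candle: middle ivory LED candle: the same, 38 mm in diameter, but 62 mm high plus the 16 mm flame tip; origin at the centre of its underside. Stands on the table at the start
- short_candle: shortest ivory LED candle, 38 mm in diameter, 45 mm high plus the 16 mm flame tip; sits loose in pocket three from the start and stays there; origin at the centre of its underside
- lever (a joint): how far the lever is pressed down, m: 0 at the top (where its spring holds it), clicks felt at about 0.010, 0.020 and 0.030 (a small ridge of 1 to 2 N is overcome about 0.005 before each), bottom stop at 0.040. Pressing straight down takes about 3 N to start, up to 8 N over the ridges and 4 to 6 N at rest at the third click; let go, it springs all the way back up
- paddle_top (a point): centre of the upper face of the black lever paddle, a plate 40 mm (dock x) by 44 mm (dock y) by 12 mm thick, 80 mm above the table when up, 21 mm beyond the tower's end face; it goes down with the lever. The plate is free all round but for the tower side
- marigold_dish: blue ceramic dish 150 mm wide, 40 mm high, heaped with plastic marigolds (about 55 mm high in all), a bystander; origin at the centre of its underside
- incense_pot: stainless steel incense pot 116 mm wide, 136 mm over its handles, 70 mm high, a bystander; origin at the centre of its underside
- glass_jar: glass jar 76 mm wide, 103 mm high, with a wire flip lever on its lid, a bystander; origin at the centre of its underside
- elephant_a: small white porcelain elephant, 76 mm long from trunk to tail, 36 mm wide, 51 mm high; its head points along its -x, a bystander; origin at the centre of its underside
- elephant_b: the other porcelain elephant, just like elephant_a, a bystander; origin at the centre of its underside
- lighter: white plastic lighter lying flat, 76 x 24 mm, 16 mm high with its thumb lever, a bystander; origin at the centre of its underside
There are look-alikes about, which are no part of the job. What is shaped like the middle_candle but blue or purple is not meant.

How it is judged:
On the way, in this order (a step that is already met when the one before it is completed fails the run):
1. the tall candle is seated in pocket one and let go (horizontal distance between tall_candle and pocket1 below 0.006 m and z of tall_candle in the frame of dock below 0.024 m and angle between tall_candle's own z axis and vertical below 0.12 rad and contact force between the fingers and tall_candle below 0.1 N), for 0.2 s.
2. the middle candle is seated in pocket two and let go (horizontal distance between middle_candle and pocket2 below 0.006 m and z of middle_candle in the frame of dock below 0.024 m and angle between middle_candle's own z axis and vertical below 0.12 rad and contact force between the fingers and middle_candle below 0.1 N), for 0.2 s.
3. the lever is pressed to the third click by the fingers (value of joint lever between 0.0265 and 0.0355 m and contact force between the fingers and lever above 1.5 N), for 0.2 s.
At the end, for the whole second after the job is handed in: Tall, middle and short candle upright (0.12 rad) in pockets one, two and three, within 6 mm of the centre and 4 mm of the floor, not touched by the fingers; the fingers press the paddle with over 1.5 N and hold the lever 26.5 to 35.5 mm down (third click: 30 mm) (all of step 1 and all of step 2 and all of step 3 and horizontal distance between short_candle and pocket3 below 0.006 m and z of short_candle in the frame of dock below 0.024 m and angle between short_candle's own z axis and vertical below 0.12 rad and contact force between the fingers and short_candle below 0.1 N); the arm keeps its last pose, push and grip.
It fails at once if the lever was pushed on to its bottom stop (value of joint lever above 0.038 m).
It fails at once if a bystander was pushed more than 30 mm or knocked over (distance of any of marigold_dish, incense_pot, glass_jar, elephant_a, elephant_b, lighter from where it was at the start of the episode above 0.03 m or angle between any of marigold_dish, incense_pot, glass_jar, elephant_a, elephant_b, lighter's own z axis and vertical above 0.5 rad).
It also fails if it takes over 61 s, if anything falls off the work surface, if the arm or the gripper's body presses on something with over 40 N, if the wrist force passes 120 N, or if a joint passes its speed limit or range.

## Working session

There is one attempt and no reset: what is moved stays moved. The work goes in short steps, Python scripts to look and compute and a tool call to move; the robot and the scene stay as the last step left them, time stands still between calls to the robot, and variables do not carry over. Pictures are saved under pics/ and viewed, at most 10 in all, crops included, and the job is handed in when it is done.

Besides the shell and the picture viewer there is one more tool, called after ">>>" as name(argument=value, ...), one argument or row to a line, values as JSON. jog_arm: Moves the arm, as the interface text tells. Its arguments: {"type":"object","properties":{"motion":{"type":"array"},"force":{"type":"number"}},"required":["motion"]}

```bash
mkdir -p pics; cat > h.py <<'E'
import numpy as np, cv2
from workcell import bot
from scipy.spatial.transform import Rotation as R
def K(c):
    f=192/np.tan(np.radians(c["vfov"])/2); return np.array([[f,0,c["cx"]],[0,f,c["cy"]],[0,0,1.]])
def cloud(name):
    """picture, world xyz image"""
    s=bot.read_state(); c=bot.get_calibration(name); im,d=bot.read_camera(name)
    v,u=np.mgrid[0:384,0:512]
    n=cv2.undistortPoints(np.stack([u,v],-1).reshape(-1,1,2).astype(np.float64),K(c),np.array(c["dist"],float)).reshape(384,512,2)
    P=np.concatenate([n*d[...,None],d[...,None]],-1)
    if name=="wrist":
        T=np.array(c["tool_from_camera"]); W=(P@T[:3,:3].T+T[:3,3])@R.from_rotvec(s["tcp_rot"]).as_matrix().T+s["tool_pos"]
    else:
        W=(P-np.array(c["tvec"]).ravel())@R.from_rotvec(np.ravel(c["rvec"])).as_matrix()
    W[d==0]=np.nan
    return im,W
def save(n,im,k=1): cv2.imwrite(n,cv2.resize(im[...,::-1],None,fx=k,fy=k,interpolation=cv2.INTER_CUBIC))
E
python3 - <<'E'
from h import *
ims=[]
for n in("scene","side"):
    im,W=cloud(n); np.savez(n+".npz",im=im,W=W); save(f"pics/{n}.png",im,1.5)
s=bot.read_state();print(s)
E
```

```text
{'time': 0.1, 'q': array([ 1.11611380e+00,  2.64683617e-01,  1.60527763e+00,  1.35513932e-05,
        1.27371254e+00, -3.69122192e-02]), 'joint_vel': array([-0.00049729, -0.00166042, -0.00297571, -0.00068634,  0.00081653,
       -0.00034888]), 'joint_torque': array([ 1.55107596e-04, -5.16709328e+01, -3.68589699e+01, -5.37480673e-05,
        6.42658590e-03, -2.81136232e-05]), 'tool_pos': array([0.27353285, 0.61625945, 0.192161  ]), 'tcp_rot': array([-0.6513684 , -3.07279239,  0.00316531]), 'wrist_force': array([ 0.11545115, -0.56827087, -0.32384188]), 'torque': array([-0.00777454,  0.01686673, -0.00197319]), 'grip_force': 0.0, 'width': 1.0046261410915318}
```

View pics/scene.png

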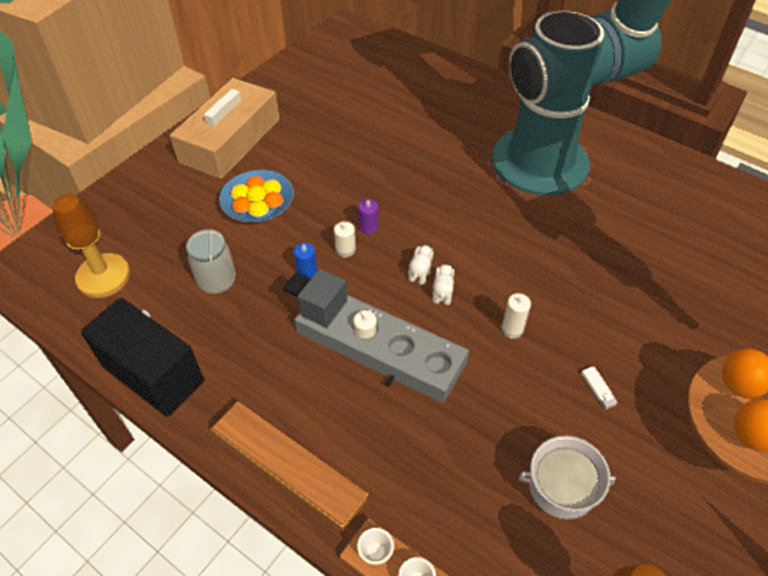

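View pics/side.png

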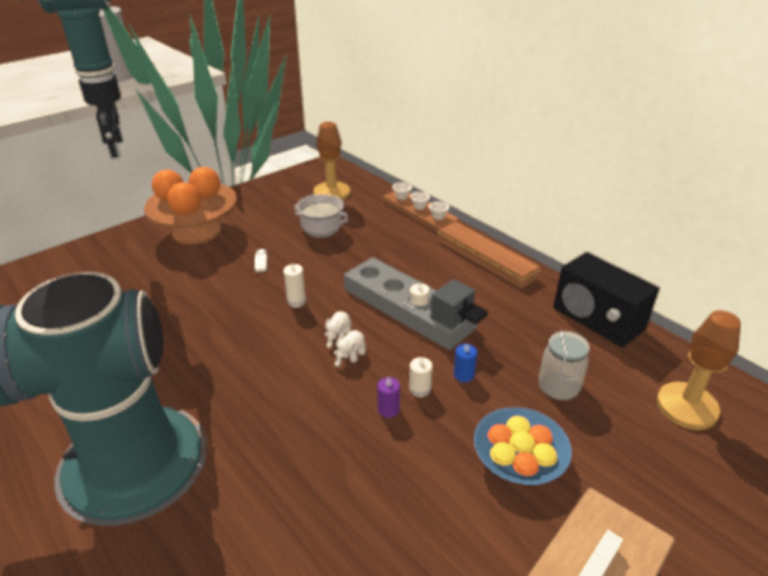

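The scene picture (1.5x scale) shows one tall ivory candle at (516,316). The candidates for the middle candle are ivory (345,240), purple (369,216) and blue (305,260). The ivory one fits, since the blue and purple ones are excluded. The short candle sits in the dock at (364,323). The lever paddle is at (296,285), and pocket one is the far end, at (438,362). Next I'll measure and confirm in a crop.

```bash
python3 - <<'E'
from h import *
from scipy.optimize import least_squares
D={n:np.load(n+".npz") for n in("scene","side")}
def near(n,px,r=45):
    W=D[n]["W"]; im=D[n]["im"].astype(int); v,u=np.mgrid[0:384,0:512]
    m=(abs(u-px[0]/1.5)<r/1.5)&(abs(v-px[1]/1.5)<r/1.5)
    return W[m],im[m]
for name,ps,pd in(("tall",(516,316),(294,286)),("mid",(345,240),(421,377)),("blue",(305,260),(465,363)),("purple",(369,216),(389,397)),("short",(364,323),(420,295))):
    A=[]
    for n,p in(("scene",ps),("side",pd)):
        W,im=near(n,p,32)
        if name in("blue","purple"): m=(im[:,2]>im[:,1]+40)
        else: m=(im.min(1)>105)&(im[:,0]>im[:,2])
        m&=(W[:,2]>(0.045 if name=="short" else .012)); w=W[m]
        w=w[np.linalg.norm(w[:,:2]-np.median(w[:,:2],0),axis=1)<.035]
        b=w[w[:,2]<np.percentile(w[:,2],99)-.022] if name!="short" else w[w[:,2]<.062]
        f=least_squares(lambda c:np.hypot(*(b[:,:2]-c).T)-.019,np.median(b[:,:2],0)+ (np.median(b[:,:2],0)-W[0,:2])*0,loss="soft_l1",f_scale=.002)
        A.append(f.x); print(name,n,len(b),f.x.round(4),"top",np.percentile(w[:,2],99).round(3),"med",np.median(w[:,:2],0).round(3))
for n in D:
    W=D[n]["W"]; im=D[n]["im"].astype(int)
    g=(im.max(-1)-im.min(-1)<25)&(abs(W[...,2]-.04)<.004)
    v,u=np.mgrid[0:384,0:512]
    box=(290/1.5,470/1.5,280/1.5,400/1.5) if n=="scene" else (340/1.5,480/1.5,255/1.5,345/1.5)
    g&=(u>box[0])&(u<box[1])&(v>box[2])&(v<box[3])
    r=cv2.minAreaRect(W[g][:,:2].astype(np.float32)*1000); print(n,g.sum(),r,cv2.boxPoints(r).round(0).tolist())
for n,p in(("scene",(296,285)),("side",(473,313))):
    W,im=near(n,p,30); m=(im.max(1)<45)&(W[:,2]>.06)&(W[:,2]<.09); print("paddle",n,m.sum(),np.median(W[m],0).round(3))
def cr(n,x0,x1,y0,y1):return D[n]["im"][y0:y1,x0:x1]
save("pics/crop.png",np.hstack([cr("scene",185,365,120,280),cr("side",180,350,150,310)]),2.2)
E
```

```text
tall scene 186 [0.4599 0.1859] top 0.096 med [0.443 0.176]
tall side 181 [0.4143 0.144 ] top 0.095 med [0.423 0.159]
mid scene 117 [ 0.4801 -0.1619] top 0.073 med [ 0.465 -0.176]
mid side 133 [ 0.4334 -0.2074] top 0.07 med [ 0.448 -0.194]
blue scene 104 [ 0.5637 -0.1861] top 0.068 med [ 0.55  -0.201]
blue side 118 [ 0.5195 -0.2344] top 0.068 med [ 0.533 -0.22 ]
purple scene 94 [ 0.4063 -0.1632] top 0.066 med [ 0.391 -0.177]
purple side 115 [ 0.3643 -0.212 ] top 0.066 med [ 0.374 -0.195]
short scene 62 [ 0.6004 -0.0255] top 0.077 med [ 0.606 -0.021]
short side 70 [ 0.602  -0.0259] top 0.075 med [ 0.595 -0.033]
scene 2128 ((540.6690063476562, -3.5683135986328125), (205.98297119140625, 291.1568908691406), 6.920722961425781) [[421.0, 129.0], [456.0, -160.0], [660.0, -136.0], [625.0, 153.0]]
side 868 ((585.819580078125, 11.975112915039062), (276.5588684082031, 237.3121337890625), 54.68800354003906) [[409.0, -32.0], [603.0, -169.0], [763.0, 56.0], [569.0, 193.0]]
paddle scene 122 [ 0.62  -0.161  0.08 ]
paddle side 154 [ 0.613 -0.156  0.078]
```

View pics/crop.png

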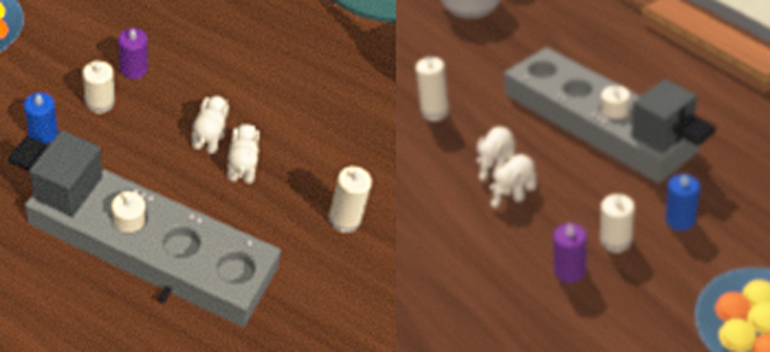

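The crop confirms it: the ivory middle candle is at crop (98,87) on the left and (617,223) on the right, between the blue and purple look-alikes. The tall candle is at (350,199). The per-camera circle fits settled on opposite sides of the candles, so I average them: tall ≈ (0.435,0.167), mid ≈ (0.457,-0.185). Next is a dock fit.

```bash
cat >> h.py <<'E'
from scipy.optimize import minimize
def dockfit(W,x0):
    """W: Nx3 points; fit dock (x,y,yaw) to top-face points via outline"""
    p=W[(abs(W[:,2]-.04)<.004)][:,:2]
    def loc(t): c,s=np.cos(t[2]),np.sin(t[2]); return (p-t[:2])@np.array([[c,-s],[s,c]])
    pk=np.array([[0,.11],[0,.04],[0,-.03]])
    def cost(t):
        q=loc(t); inn=(abs(q[:,0])<.045)&(abs(q[:,1]+0)<.145)&(q[:,1]>-.145)
        hole=np.min(np.linalg.norm(q[:,None]-pk,axis=2),axis=1)<.021
        hole|=(abs(q[:,0])<.035)&(q[:,1]<-.085)&(q[:,1]>-.14)
        return -(inn&~hole).sum()+(inn&hole).sum()
    b=None
    for k in range(6):
        S=np.array([[0,0,0]]+[list(d) for d in np.random.default_rng(k).normal(0,1,(3,3))*[.006,.006,.03]])+x0
        r=minimize(cost,S[0],method="Nelder-Mead",options=dict(initial_simplex=S,maxiter=300))
        if b is None or r.fun<b.fun:b=r
        x0=b.x
    return b.x,b.fun,len(p)
def dockpts(t):
    c,s=np.cos(t[2]),np.sin(t[2]); return (np.array([[0,.11],[0,.04],[0,-.03],[0,-.161]])@np.array([[c,s],[-s,c]])+t[:2]).round(4).tolist()
E
python3 - <<'E'
from h import *
for n in("scene","side"):
    D=np.load(n+".npz");W=D["W"].reshape(-1,3);im=D["im"].reshape(-1,3).astype(int)
    m=(im.max(-1)-im.min(-1)<30)&(W[:,0]>.5)&(W[:,0]<.7)&(W[:,1]>-.2)&(W[:,1]<.22)
    t,f,k=dockfit(W[m],[.598,.005,.11]); print(n,t.round(4),f,k,dockpts(t))
    # elephants: white, lighter
    w=(im.min(-1)>150)&(W[:,2]>.008)&(W[:,2]<.06)&(W[:,0]>.3)&(W[:,0]<.54)&(abs(W[:,1])<.12); print(W[w].min(0).round(3),W[w].max(0).round(3))
E
```

```text
scene [0.5966 0.0037 0.1134] -2008.0 2135 [[0.5842, 0.113], [0.5921, 0.0434], [0.6, -0.0261], [0.6148, -0.1563]]
[ 0.39  -0.052  0.008] [0.461 0.05  0.053]
side [0.598  0.0034 0.1337] -785.0 878 [[0.5833, 0.1124], [0.5927, 0.043], [0.602, -0.0264], [0.6195, -0.1562]]
[ 0.376 -0.056  0.01 ] [0.458 0.041 0.052]
```

>>> jog_arm(
  motion=[
    [1, 0, 0, 0, 5.92],
    [1, 0, 0, 0, 5.92],
    [1, 0, 0, 0, 5.92],
    [1, 0, 0, 0, 5.92],
    [1, 0, 0, 0, 5.92],
    [1, 0, 0, 0, 5.92],
    [1, 0, 0, 0, 5.92],
    [1, 0, 0, 0, 5.92],
    [1, 0, 0, 0, 5.92],
    [1, 0, 0, 0, 5.92],
  ],
  force=25,
)

```text
time: 0.93
tool_pos: [0.2737, 0.6165, 0.1926]
tcp_rot: [2.09, 2.345, -0.002]
wrist_force: [-0.2, 0.7, -0.1]
width: 1.004
grip_force: 0.0
```

>>> jog_arm(
  motion=[
    [1, -38, 8.5, 0, 0],
    [1, -38, 8.5, 0, 0],
    [1, -38, 8.5, 0, 0],
    [1, -38, 8.5, 0, 0],
    [1, -38, 8.5, 0, 0],
    [1, -38, 8.5, 0, 0],
    [1, -38, 8.5, 0, 0],
    [1, -38, 8.5, 0, 0],
    [1, -38, 8.5, 0, 0],
    [1, -38, 8.5, 0, 0],
  ],
)

```text
time: 1.77
tool_pos: [0.4035, 0.2479, 0.193]
tcp_rot: [-2.084, -2.351, 0.001]
wrist_force: [1.1, 0.1, 0.2]
width: 0.999
grip_force: 0.0
```

>>> jog_arm(
  motion=[
    [1, -38, 9, 0, 0],
    [1, -38, 9, 0, 0],
    [1, -10, 2, 0, 0],
    [1, 0, 0, 0, 0],
    [1, 0, 0, 0, 0],
  ],
)

```text
time: 2.18
tool_pos: [0.4336, 0.1667, 0.1931]
tcp_rot: [-2.086, -2.347, 0.0]
wrist_force: [0.4, 0.8, -0.2]
width: 0.997
grip_force: 0.0
```

```bash
python3 - <<'E'
from h import *
im,W=cloud("wrist"); np.savez("w1.npz",im=im,W=W); save("pics/w1.png",im,1.5)
i=im.astype(int)
m=(i.min(-1)>105)&(i[...,0]>i[...,2])&(W[...,2]>.079)&(W[...,2]<.09)&(np.hypot(W[...,0]-.435,W[...,1]-.167)<.04)
print(m.sum(), cv2.minEnclosingCircle(W[m][:,:2].astype(np.float32)*1000), W[m].mean(0)); s=bot.read_state(); print(s["tool_pos"],s["tcp_rot"],s["time"])
E
```

```text
990 ((430.19781494140625, 171.80039978027344), 18.847536087036133) [0.43000085 0.17271317 0.0847666 ]
[0.43340506 0.16747835 0.19315044] [-2.08437397e+00 -2.34914344e+00 -1.01279123e-04] 2.2333
```

View pics/w1.png

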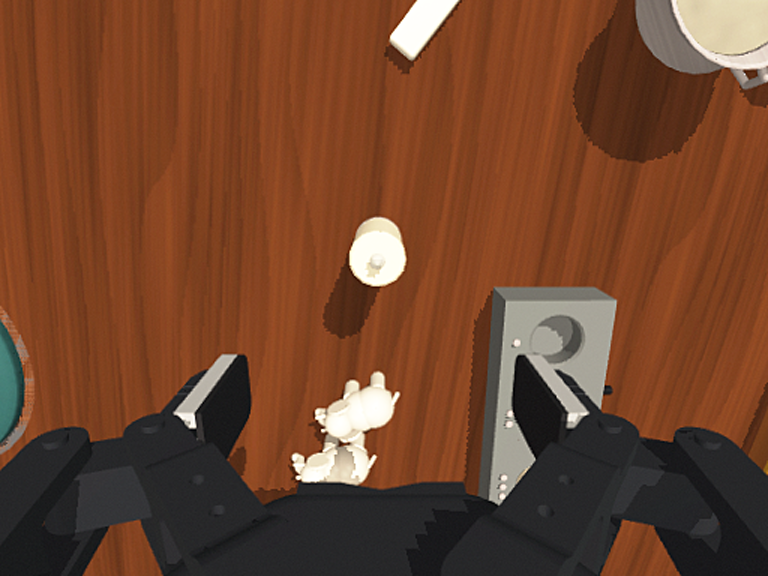

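The wrist view shows the tall candle at (377,258), pocket one at (557,338) with its single dot at (517,343), and the elephants at (345,430). I'll measure pocket one in this same cloud.

```bash
python3 - <<'E'
from h import *
D=np.load("w1.npz");W=D["W"];i=D["im"].astype(int)
v,u=np.mgrid[0:384,0:512]
b=(abs(u-557/1.5)<27)&(abs(v-338/1.5)<27)
fl=b&(W[...,2]>.012)&(W[...,2]<.034)
print("hole",fl.sum(),cv2.minEnclosingCircle(W[fl][:,:2].astype(np.float32)*1000))
top=b&(abs(W[...,2]-.04)<.003)
hp=W[top][:,:2]
from scipy.optimize import least_squares
# rim: top points closest to centre, per angle
c=np.array([.584,.1125])
for _ in range(5):
    d=hp-c; a=(np.degrees(np.arctan2(d[:,1],d[:,0]))//15).astype(int); r=np.hypot(*d.T)
    e=np.array([hp[a==k][r[a==k].argmin()] for k in np.unique(a)])
    c=least_squares(lambda t:np.hypot(*(e-t[:2]).T)-.021,c,loss="soft_l1",f_scale=.001).x
print("rim",len(e),c, np.median(W[top][:,2]))
m=(W[...,2]>.036)&(W[...,2]<.044)&(W[...,0]>.52)&(W[...,0]<.66)&(W[...,1]<.2)&(v<260)
q=W[m]; print("y max",np.percentile(q[:,1],99.5)); L=q[(q[:,1]>.1)&(q[:,1]<.15)]; print("x at y~.125",np.percentile(L[:,0],[.5,99.5]))
E
```

```text
hole 728 ((586.4657592773438, 120.00360107421875), 29.80570411682129)
rim 22 [0.58376515 0.11193749] 0.03985250604736201
y max 0.15017880100413772
x at y~.125 [0.5366025 0.6285305]
```

>>> jog_arm(
  motion=[
    [1, 5, -3, 0, 0],
    [1, 0, 0, 37, 0],
    [1, 0, 0, 37, 0],
    [1, 0, 0, 37, 0],
    [1, 0, 0, 37, 0],
    [1, 0, 0, 0, 0],
    [-1, 0, 0, 0, 0],
    [-1, 0, 0, 0, 0],
    [-1, 0, 0, 0, 0],
    [-1, 0, 0, 0, 0],
  ],
  force=25,
)

```text
time: 3.07
tool_pos: [0.4327, 0.1726, 0.0483]
tcp_rot: [2.082, 2.349, 0.007]
wrist_force: [-0.2, 0.2, 0.1]
width: 0.448
grip_force: 0.0
```

>>> jog_arm(
  motion=[
    [-1, 0, 0, 0, 0],
    [-1, 0, 0, 0, 0],
    [-1, 0, 0, 0, 0],
    [-1, 0, 0, 0, 0],
    [-1, 0, 0, 0, 0],
  ],
)

```text
time: 3.48
tool_pos: [0.4333, 0.1725, 0.0496]
tcp_rot: [2.083, 2.348, 0.008]
wrist_force: [-4.8, -0.2, 16.6]
width: 0.006
grip_force: 8.2
```

```bash
python3 - <<'E'
from h import *
im,W=cloud("side"); a=im[60:250,60:320]
im2,W2=cloud("wrist"); np.savez("w2.npz",im=im2,W=W2)
save("pics/chk.png",np.hstack([cv2.resize(a,(525,384)),im2[:,:]])[:, :],.75)
print(bot.read_state())
E
```

```text
{'time': 3.5833, 'q': array([3.25181921e-01, 4.53875750e-03, 2.18304124e+00, 3.95010178e-04,
       9.48018287e-01, 2.05682172e-01]), 'joint_vel': array([-0.00216513,  0.00157781,  0.00151053, -0.00173895, -0.00023786,
        0.00073498]), 'joint_torque': array([-3.46117616e-01, -2.43831879e+01, -2.59844434e+01, -1.69532667e-01,
       -1.32317103e+00, -5.71320902e-05]), 'tool_pos': array([0.43329851, 0.17249442, 0.04956137]), 'tcp_rot': array([2.08329603, 2.34786255, 0.00841519]), 'wrist_force': array([-3.11184522, -0.43961143, 17.29815645]), 'torque': array([-0.07976959,  0.70884231,  0.0190677 ]), 'grip_force': 8.214732287451625, 'width': 0.0030558358634130817}
```

View pics/chk.png

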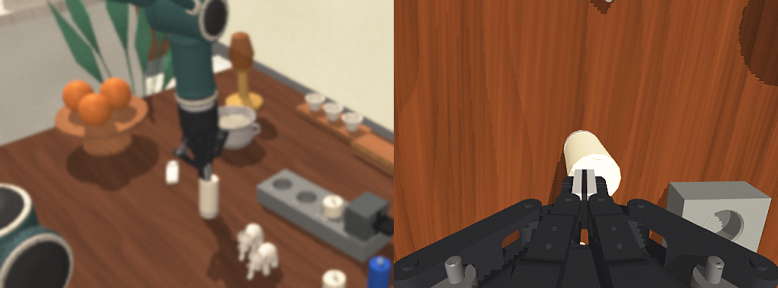

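```bash
python3 - <<'E'
from h import *
D=np.load("w2.npz");W=D["W"];i=D["im"].astype(int);v,u=np.mgrid[0:384,0:512]
# view is .75 scaled, wrist starts at x=525
m=(i.min(-1)>110)&(i[...,0]>i[...,2]+5)&(abs(u-260)<70)&(v>160)&(v<270)
w=W[m];print(m.sum())
for z in np.arange(0,.12,.01):
    k=abs(w[:,2]-z)<.005
    if k.sum()>5: print(round(z,2),k.sum(),w[k].min(0).round(3),w[k].max(0).round(3))
dk=(i.max(-1)<70)&(abs(u-255)<25)&(v>215)&(v<300); print("fingers",np.nanpercentile(W[dk],[5,50,95],axis=0).round(3))
im,Ws=cloud("side");i=im.astype(int);v,u=np.mgrid[0:384,0:512]
m=(i.min(-1)>110)&(i[...,0]>i[...,2]+5)&(np.hypot(Ws[...,0]-.435,Ws[...,1]-.167)<.08)
w=Ws[m]
for z in np.arange(0,.12,.01):
    k=abs(w[:,2]-z)<.005
    if k.sum()>5: print("side",round(z,2),k.sum(),w[k].min(0).round(3),w[k].max(0).round(3))
save("pics/w2.png",np.load("w2.npz")["im"][140:330,170:350],3.2)
E
```

```text
4090
0.0 36 [ 0.42   0.127 -0.001] [0.479 0.189 0.001]
0.01 114 [0.413 0.174 0.005] [0.446 0.191 0.015]
0.02 157 [0.413 0.167 0.015] [0.444 0.191 0.025]
0.03 172 [0.414 0.168 0.025] [0.445 0.191 0.035]
0.04 191 [0.416 0.169 0.035] [0.446 0.191 0.045]
0.05 214 [0.417 0.17  0.045] [0.448 0.191 0.055]
0.06 268 [0.418 0.169 0.055] [0.449 0.192 0.065]
0.07 318 [0.419 0.168 0.065] [0.451 0.192 0.075]
0.08 1027 [0.421 0.161 0.075] [0.459 0.192 0.085]
0.09 828 [0.422 0.162 0.085] [0.455 0.191 0.095]
0.1 182 [0.425 0.179 0.095] [0.446 0.184 0.105]
0.11 227 [0.425 0.179 0.105] [0.446 0.184 0.115]
fingers [[0.424 0.17  0.1  ]
 [0.433 0.183 0.134]
 [0.441 0.189 0.157]]
side 0.01 24 [0.414 0.152 0.005] [0.44  0.176 0.015]
side 0.02 29 [0.413 0.153 0.016] [0.441 0.174 0.025]
side 0.03 31 [0.415 0.151 0.025] [0.441 0.175 0.035]
side 0.04 31 [0.417 0.151 0.035] [0.443 0.176 0.044]
side 0.05 30 [0.418 0.154 0.045] [0.451 0.174 0.055]
side 0.06 34 [0.419 0.152 0.056] [0.451 0.176 0.065]
side 0.07 31 [0.419 0.154 0.065] [0.452 0.175 0.075]
side 0.08 54 [0.42  0.155 0.075] [0.457 0.179 0.085]
side 0.09 16 [0.423 0.159 0.085] [0.446 0.176 0.092]
```

View pics/w2.png

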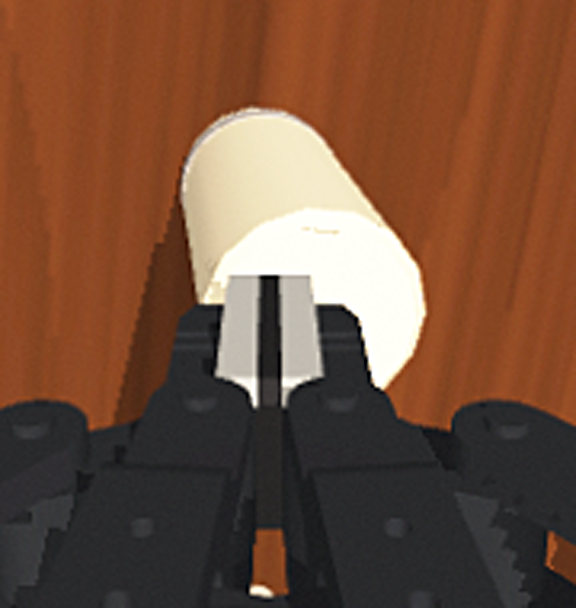

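The close-up shows the shut fingertips at crop (270,275), apparently meeting the top of the candle, which now leans slightly. I'll check where the TCP should appear in this view.

```bash
python3 - <<'E'
from h import *
c=bot.get_calibration("wrist");T=np.linalg.inv(np.array(c["tool_from_camera"]));print(np.array(c["tool_from_camera"]).round(3))
P=np.array([[0.011,0,-z] for z in(0,.01,.02,.03,.04,.05)])
print(cv2.projectPoints(P,T[:3,:3],T[:3,3],K(c),np.array(c["dist"],float))[0].reshape(-1,2).round(0))
W=np.load("w2.npz")["W"]
for v in range(222,270,5): print(v,W[v,248].round(3),W[v,262].round(3))
E
```

```text
[[-0.001 -0.964 -0.267  0.067]
 [ 1.    -0.001 -0.     0.   ]
 [-0.    -0.267  0.964 -0.18 ]
 [ 0.     0.     0.     1.   ]]
[[254. 200.]
 [254. 204.]
 [254. 210.]
 [254. 216.]
 [254. 223.]
 [254. 231.]]
222 [0.429 0.182 0.087] [0.436 0.183 0.087]
227 [0.429 0.182 0.093] [0.436 0.183 0.092]
232 [0.429 0.183 0.1  ] [0.436 0.183 0.1  ]
237 [0.429 0.183 0.106] [0.435 0.183 0.105]
242 [0.429 0.182 0.11 ] [0.435 0.183 0.11 ]
247 [0.429 0.183 0.116] [0.435 0.183 0.116]
252 [0.429 0.182 0.12 ] [0.435 0.183 0.121]
257 [0.429 0.183 0.125] [0.435 0.183 0.125]
262 [0.43  0.18  0.124] [0.435 0.184 0.13 ]
267 [0.429 0.183 0.133] [0.434 0.184 0.134]
```

>>> jog_arm(
  motion=[
    [-1, 0, 0, -6, 0],
    [-1, 0, 0, -6, 0],
    [-1, 0, 0, -6, 0],
    [-1, 0, 0, -6, 0],
    [-1, 0, 0, -6, 0],
  ],
)

```text
time: 4.05
tool_pos: [0.4301, 0.1713, 0.0759]
tcp_rot: [-2.085, -2.35, 0.0]
wrist_force: [-0.0, 0.1, -0.1]
width: 0.002
grip_force: 0.0
```

>>> jog_arm(
  motion=[
    [-1, 0, 0, -6, 0],
    [-1, 0, 0, -6, 0],
    [-1, 0, 0, -10, 0],
    [-1, 0, 0, -15, 0],
    [-1, 0, 0, -30, 0],
    [1, 0, 0, -40, 0],
    [1, 0, 0, 0, 0],
    [1, 0, 0, 0, 0],
  ],
)

```text
time: 4.72
tool_pos: [0.4328, 0.1723, 0.1863]
tcp_rot: [2.082, 2.348, 0.01]
wrist_force: [-0.2, 0.6, -0.4]
width: 0.421
grip_force: 0.0
```

```bash
cat >> h.py <<'E'
def candle(xy,h,r=.045,name="wrist"):
    im,W=cloud(name); i=im.astype(int)
    near=np.hypot(W[...,0]-xy[0],W[...,1]-xy[1])<r
    col=(i.min(-1)>100)&(i[...,0]>i[...,2])
    m=near&col&(abs(W[...,2]-h)<.005); f=near&col&(W[...,2]>h+.006)
    return im,W,m.sum(),(cv2.minEnclosingCircle(W[m][:,:2].astype(np.float32)*1000) if m.any() else None),(W[m].mean(0) if m.any() else None),(W[f].mean(0) if f.any() else None)
E
python3 - <<'E'
from h import *
im,W,n,c,mu,f=candle((.433,.172),.085);print(n,c,mu,f);save("pics/w3.png",im)
s=bot.read_state();print(s["tool_pos"],s["wrist_force"],s["width"],s["time"])
E
```

```text
1002 ((429.9615783691406, 171.63848876953125), 18.959571838378906) [0.429913   0.17267661 0.08474542] [0.43105469 0.180721   0.2398425 ]
[0.43116064 0.17175662 0.18405918] [-0.66459741  0.33652669  0.14482891] 0.5026431746926426 4.7667
```

View pics/w3.png

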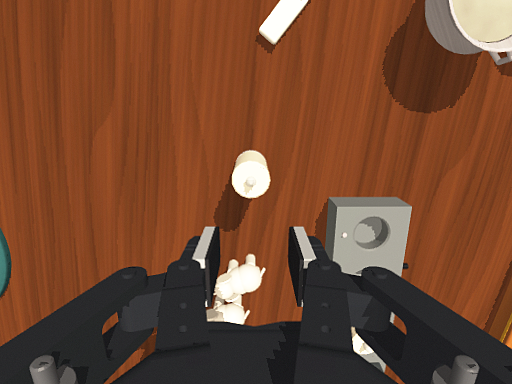

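```bash
python3 - <<'E'
from h import *
s=bot.read_state(); im,W=cloud("wrist"); i=im.astype(int); print(s["width"],s["tool_pos"],s["time"])
L=(W-s["tool_pos"])@R.from_rotvec(s["tcp_rot"]).as_matrix()
m=np.isfinite(L[...,2])&(L[...,2]<.03)&(L[...,2]>-.12)&(abs(L[...,0])<.05)
v,u=np.nonzero(m); print(m.sum(), "front z pct",np.percentile(L[m][:,2],[50,90,98,99.5,100]).round(4))
for lo in(-.07,-.06,-.05,-.045,-.04,-.035,-.03,-.02,-.01):
    k=m&(abs(L[...,2]-lo)<.003)
    if k.any(): print(lo,k.sum(),L[k].min(0).round(3),L[k].max(0).round(3),"v",np.nonzero(k)[0].min())
for n in("scene","side"):
    im2,Ws=cloud(n); Ls=(Ws-s["tool_pos"])@R.from_rotvec(s["tcp_rot"]).as_matrix()
    k=np.isfinite(Ls[...,2])&(np.hypot(Ls[...,0],Ls[...,1])<.07)&(Ls[...,2]<.06)&(Ls[...,2]>-.15); print(n,k.sum(),np.percentile(Ls[k][:,2],[50,95,99,100]).round(3) if k.any() else "")
E
```

```text
0.5026431746926426 [0.43116064 0.17175662 0.18405918] 4.7667
27428 front z pct [-0.1043 -0.0767 -0.0515 -0.0446 -0.0393]
-0.07 528 [-0.012 -0.035 -0.073] [ 0.011  0.035 -0.067] v 247
-0.06 504 [-0.012 -0.035 -0.063] [ 0.011  0.035 -0.057] v 238
-0.05 406 [-0.011 -0.035 -0.053] [ 0.011  0.035 -0.047] v 229
-0.045 265 [-0.011 -0.034 -0.048] [ 0.011  0.033 -0.042] v 227
-0.04 80 [-0.01  -0.028 -0.043] [ 0.01   0.028 -0.039] v 227
scene 587 [-0.121 -0.051 -0.043 -0.037]
side 1031 [-0.113 -0.053 -0.042 -0.039]
```

All three cameras agree that the real fingertips are about 37 mm behind the reported TCP when shut, and about 50 mm when open. So the fingers had shut on top of the candle. It is still standing unmoved at (0.430,0.172). I'll allow for that offset from here on.

>>> jog_arm(
  motion=[
    [1, 0, 0, 0, 0],
    [1, 0, 0, 0, 0],
    [1, 0, 0, 0, 0],
    [1, 0, 0, 0, 0],
    [1, 0, 0, 30, 0],
    [1, 0, 0, 35, 0],
    [1, 0, 0, 35, 0],
    [1, 0, 0, 35, 0],
    [1, 0, 0, 30, 0],
    [1, 0, 0, 13, 0],
  ],
)

```text
time: 5.75
tool_pos: [0.4265, 0.1701, 0.0]
tcp_rot: [-2.082, -2.348, 0.01]
wrist_force: [-0.6, -0.6, 0.4]
width: 1.001
grip_force: 0.0
```

>>> jog_arm(
  motion=[
    [1, 0, 0, 0, 0],
    [-1, 0, 0, 0, 0],
    [-1, 0, 0, 0, 0],
    [-1, 0, 0, 0, 0],
    [-1, 0, 0, 0, 0],
    [-1, 0, 0, 0, 0],
    [-1, 0, 0, 0, 0],
    [-1, 0, 0, 0, 0],
    [-1, 0, 0, 0, 0],
  ],
  force=30,
)

```text
time: 6.5
tool_pos: [0.432, 0.172, 0.0061]
tcp_rot: [2.083, 2.349, 0.005]
wrist_force: [-0.5, -0.4, 6.7]
width: 0.438
grip_force: 31.2
```

>>> jog_arm(
  motion=[
    [-1, 0, 0, -15, 0],
    [-1, 0, 0, -25, 0],
    [-1, 0, 0, -25, 0],
    [-1, -13, 24, 0, 0],
    [-1, -13, 24, 0, 0],
    [-1, -13, 24, 0, 0],
    [-1, -13, 24, 0, 0],
    [-1, -13, 24, 0, 0],
    [-1, -13, 24, 0, 0],
    [-1, 0, 0, 0, 0],
  ],
)

```text
time: 7.33
tool_pos: [0.5876, 0.1095, 0.0702]
tcp_rot: [2.084, 2.346, 0.005]
wrist_force: [0.7, 0.0, -0.3]
width: 0.434
grip_force: 30.9
```

>>> jog_arm(
  motion=[
    [-1, 0, 0, 0, 0],
    [-1, 0, 0, 0, 0],
  ],
)

```text
time: 7.5
tool_pos: [0.5815, 0.1111, 0.0689]
tcp_rot: [-2.084, -2.349, 0.002]
wrist_force: [0.9, 0.5, -0.5]
width: 0.436
grip_force: 30.9
```

```bash
python3 - <<'E'
from h import *
s=bot.read_state();print(s["tool_pos"],s["tcp_rot"],s["wrist_force"],s["width"],s["time"])
im,W=cloud("wrist");i=im.astype(int);save("pics/w4.png",im)
L=(W-s["tool_pos"])@R.from_rotvec(s["tcp_rot"]).as_matrix()
col=(i.min(-1)>100)&(i[...,0]>i[...,2])&(np.hypot(L[...,0],L[...,1])<.04)&(W[...,2]>.05)
for z in np.arange(.05,.17,.01):
    k=col&(abs(W[...,2]-z)<.005)
    if k.any(): print(round(z,2),k.sum(),W[k].min(0).round(4),W[k].max(0).round(4))
m=(W[...,2]>.036)&(W[...,2]<.044)&(W[...,0]>.52)&(W[...,0]<.66)&(W[...,1]<.2)
print("dock",np.percentile(W[m][:,1],99.5)); l=W[m&(W[...,1]>.12)]; print(np.percentile(l[:,0],[.5,99.5]))
E
```

```text
[0.58151746 0.11111734 0.06887485] [-2.08413739e+00 -2.34899661e+00  1.83938926e-03] [ 0.90967173  0.45138416 -0.52668557] 0.43561397911026656 7.5
0.07 191 [0.5614 0.112  0.0655] [0.5979 0.1301 0.075 ]
0.08 263 [0.5618 0.1132 0.075 ] [0.5968 0.13   0.085 ]
0.09 281 [0.5619 0.1132 0.085 ] [0.597  0.1298 0.095 ]
0.1 348 [0.5621 0.1128 0.095 ] [0.5974 0.13   0.105 ]
0.11 452 [0.5553 0.1145 0.1051] [0.6053 0.1301 0.115 ]
0.12 687 [0.5552 0.1145 0.115 ] [0.6076 0.13   0.125 ]
0.13 857 [0.5539 0.1138 0.125 ] [0.6077 0.1301 0.135 ]
0.14 1116 [0.5556 0.0942 0.135 ] [0.6056 0.1301 0.145 ]
0.15 5628 [0.5557 0.0921 0.145 ] [0.6049 0.13   0.155 ]
0.16 504 [0.5773 0.1083 0.155 ] [0.5865 0.1164 0.1635]
dock 0.15044812700191354
[0.53653459 0.62680216]
```

View pics/w4.png

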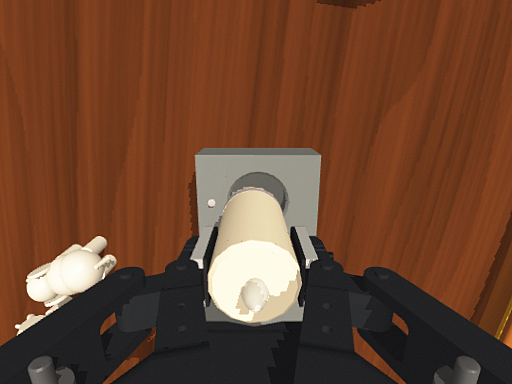

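The candle hangs upright above pocket one (rim at about (258,195), dot at (211,203)). It needs roughly 4 mm more along tool y.

>>> jog_arm(
  motion=[
    [-1, 0, 4, 0, 0],
    [-1, 0, 0, 8, 0],
    [-1, 0, 0, 8, 0],
    [-1, 0, 0, 4, 0],
    [-1, 0, 0, 4, 0],
    [-1, 0, 0, 4, 0],
    [-1, 0, 0, 3, 0],
    [-1, 0, 0, 0, 0],
  ],
)

```text
time: 8.22
tool_pos: [0.5857, 0.1115, 0.0373]
tcp_rot: [-2.084, -2.35, 0.002]
wrist_force: [-0.6, -0.5, -0.8]
width: 0.44
grip_force: 30.9
```

>>> jog_arm(
  motion=[
    [-1, 0, 0, 3, 0],
    [-1, 0, 0, 3, 0],
    [-1, 0, 0, 3, 0],
    [-1, 0, 0, 1, 0],
    [-1, 0, 0, 0, 0],
  ],
)

```text
time: 8.63
tool_pos: [0.5861, 0.1116, 0.0279]
tcp_rot: [-2.084, -2.35, 0.001]
wrist_force: [-0.1, 0.4, -0.1]
width: 0.438
grip_force: 30.9
```

>>> jog_arm(
  motion=[
    [-1, 0, 0, 1.5, 0],
    [-1, 0, 0, 0, 0],
    [0.2, 0, 0, 0, 0],
    [0.5, 0, 0, 0, 0],
    [1, 0, 0, 0, 0],
    [1, 0, 0, 0, 0],
    [1, 0, 0, 0, 0],
    [1, 0, 0, 0, 0],
  ],
)

```text
time: 9.3
tool_pos: [0.5866, 0.1117, 0.027]
tcp_rot: [2.084, 2.35, 0.0]
wrist_force: [-0.2, 0.4, 0.5]
width: 1.002
grip_force: 0.0
```

>>> jog_arm(
  motion=[
    [1, 0, 0, -20, 0],
    [1, 0, 0, -35, 0],
    [1, 0, 0, -35, 0],
    [1, 0, 0, -35, 0],
    [1, 0, 0, -15, 0],
    [1, 0, 0, 0, 0],
  ],
)

```text
time: 9.8
tool_pos: [0.5904, 0.1122, 0.1731]
tcp_rot: [2.08, 2.345, 0.013]
wrist_force: [0.8, 0.4, 0.1]
width: 0.998
grip_force: 0.0
```

```bash
python3 - <<'E'
from h import *
s=bot.read_state();print(s["tool_pos"],s["tcp_rot"],s["width"],s["time"])
im,W,n,c,mu,f=candle((.585,.112),.105);print(n,c,mu)
k=np.hypot(W[...,0]-.437,W[...,1]-.165)
im,W,n,c,mu,f=candle((.585,.112),.105,name="side");print("side",n,mu)
im,W,n,c,mu,f=candle((.457,-.185),.062,name="scene");print("mid scene",n,c,mu)
E
```

```text
[0.59038937 0.11223617 0.17314421] [2.0799621  2.3453626  0.01250741] 0.997784360858132 9.8
1286 ((585.0699462890625, 111.43965148925781), 18.98685073852539) [0.58490094 0.11249785 0.1046759 ]
side 60 [0.58245394 0.10772451 0.10349242]
mid scene 98 ((456.91546630859375, -182.96630859375), 18.985572814941406) [ 0.45856774 -0.18176285  0.06153402]
```

Tall candle is seated: top at 0.1047 (bottom ≈ 0.020), centre (0.585,0.1114). On to the middle candle.

>>> jog_arm(
  motion=[
    [1, -34.8, -20.7, 0, 0],
    [1, -34.8, -20.7, 0, 0],
    [1, -34.8, -20.7, 0, 0],
    [1, -34.8, -20.7, 0, 0],
    [1, -34.8, -20.7, 0, 0],
    [1, -34.8, -20.7, 0, 0],
    [1, -34.8, -20.7, 0, 0],
    [1, -34.8, -20.7, 0, 0],
    [1, 0, 0, 0, 6.5],
    [1, 0, 0, 0, 7],
  ],
)

```text
time: 10.78
tool_pos: [0.4523, -0.1862, 0.1641]
tcp_rot: [-2.354, -2.074, 0.003]
wrist_force: [0.7, 0.5, 0.1]
width: 0.999
grip_force: 0.0
```

>>> jog_arm(
  motion=[
    [1, 0, 0, 0, 7],
    [1, 0, 0, 0, 7],
    [1, 0, 0, 0, 7],
    [1, 0, 0, 0, 7],
    [1, 0, 0, 0, 7],
    [1, 0, 0, 0, 7],
    [1, 0, 0, 0, 7],
    [1, 0, 0, 0, 7],
    [1, 0, 0, 0, 7],
    [1, 0, 0, 0, 7],
  ],
)

```text
time: 11.62
tool_pos: [0.4535, -0.1837, 0.1639]
tcp_rot: [-3.119, -0.356, 0.007]
wrist_force: [-0.4, -0.4, 0.4]
width: 1.003
grip_force: 0.0
```

>>> jog_arm(
  motion=[
    [1, 0, 0, 0, 6.5],
    [1, 0, 0, 0, 0],
    [1, 0, 0, 0, 0],
    [1, 0, 0, 0, 0],
  ],
)

```text
time: 11.95
tool_pos: [0.4544, -0.1841, 0.1654]
tcp_rot: [-3.134, -0.192, 0.004]
wrist_force: [-0.3, -0.2, 0.5]
width: 0.997
grip_force: 0.0
```

```bash
cat > mid.py <<'E'
from h import *
s=bot.read_state();print(s["tool_pos"],s["tcp_rot"],s["q"].round(2),s["time"])
im,W,n,c,mu,f=candle((.457,-.185),.062,.04);print(n,c,mu);save("pics/w5.png",im)
M=R.from_rotvec(s["tcp_rot"]).as_matrix()
print("shift mm",(np.array([c[0][0]/1e3,c[0][1]/1e3,0])-s["tool_pos"])@M*1000)
E
python3 mid.py
```

```text
[ 0.45442803 -0.18409455  0.16541751] [-3.13441981 -0.19242956  0.00373816] [-0.44 -0.07  2.02 -0.    1.19  1.01] 11.95
975 ((455.53570556640625, -185.31866455078125), 19.083271026611328) [ 0.45675735 -0.18557832  0.06177417]
shift mm [  1.32982021   1.58412073 165.41281732]
```

>>> jog_arm(
  motion=[
    [1, 1.5, 1.5, 0, 0],
    [1, 0, 0, 30, 0],
    [1, 0, 0, 35, 0],
    [1, 0, 0, 35, 0],
    [1, 0, 0, 35, 0],
    [1, 0, 0, 25, 0],
    [1, 0, 0, 13, 0],
    [1, 0, 0, 0, 0],
    [-1, 0, 0, 0, 0],
    [-1, 0, 0, 0, 0],
  ],
)

```text
time: 12.83
tool_pos: [0.4583, -0.1864, -0.0049]
tcp_rot: [3.135, 0.189, 0.003]
wrist_force: [0.4, -0.4, 0.2]
width: 0.749
grip_force: 0.0
```

>>> jog_arm(
  motion=[
    [-1, 0, 0, 0, 0],
    [-1, 0, 0, 0, 0],
    [-1, 0, 0, 0, 0],
    [-1, 0, 0, 0, 0],
    [-1, 0, 0, 0, 0],
    [-1, 0, 0, 0, 0],
    [-1, 0, 0, 0, 0],
  ],
)

```text
time: 13.42
tool_pos: [0.4586, -0.1865, -0.0044]
tcp_rot: [3.134, 0.188, 0.005]
wrist_force: [-0.7, 0.5, 6.2]
width: 0.432
grip_force: 31.3
```

>>> jog_arm(
  motion=[
    [-1, 0, 0, -15, 0],
    [-1, 0, 0, -25, 0],
    [-1, 0, 0, -25, 0],
    [-1, 0, 0, -25, -6.5],
    [-1, 0, 0, -20, -7],
    [-1, 0, 0, 0, -7],
    [-1, 0, 0, 0, -7],
    [-1, 0, 0, 0, -7],
    [-1, 0, 0, 0, -7],
    [-1, 0, 0, 0, -7],
  ],
)

```text
time: 14.25
tool_pos: [0.4568, -0.1858, 0.1041]
tcp_rot: [2.777, 1.468, 0.0]
wrist_force: [-0.5, 0.6, -1.1]
width: 0.432
grip_force: 30.9
```

>>> jog_arm(
  motion=[
    [-1, 0, 0, 0, -7],
    [-1, 0, 0, 0, -7],
    [-1, 0, 0, 0, -7],
    [-1, 0, 0, 0, -7],
    [-1, 0, 0, 0, -7],
    [-1, 0, 0, 0, -6.5],
    [-1, 0, 0, 0, 0],
    [-1, 0, 0, 0, 0],
  ],
)

```text
time: 14.92
tool_pos: [0.4569, -0.1858, 0.104]
tcp_rot: [2.088, 2.347, -0.0]
wrist_force: [1.7, -0.1, -0.8]
width: 0.435
grip_force: 30.9
```

>>> jog_arm(
  motion=[
    [-1, 30, 23, 0, 0],
    [-1, 30, 23, 0, 0],
    [-1, 30, 23, 0, 0],
    [-1, 30, 23, 0, 0],
    [-1, 30, 23, 0, 0],
    [-1, 30, 23, 0, 0],
    [-1, 30, 23, 0, 0],
    [-1, 0, 0, 0, 0],
    [-1, 0, 0, 0, 0],
    [-1, 0, 0, 0, 0],
  ],
)

```text
time: 15.75
tool_pos: [0.5911, 0.0418, 0.1034]
tcp_rot: [-2.085, -2.349, 0.002]
wrist_force: [0.3, 0.7, -0.2]
width: 0.435
grip_force: 30.9
```

```bash
cat > held.py <<'E'
from h import *
s=bot.read_state();print(s["tool_pos"],s["tcp_rot"],s["wrist_force"],s["width"],s["time"])
im,W=cloud("wrist");i=im.astype(int)
L=(W-s["tool_pos"])@R.from_rotvec(s["tcp_rot"]).as_matrix()
col=(i.min(-1)>100)&(i[...,0]>i[...,2])&(np.hypot(L[...,0],L[...,1])<.04)&(W[...,2]>.05)
for z in np.arange(.05,.20,.01):
    k=col&(abs(W[...,2]-z)<.005)
    if k.any(): print(round(z,2),k.sum(),W[k].min(0).round(4),W[k].max(0).round(4))
# tall candle top as reference
i2=(i.min(-1)>100)&(i[...,0]>i[...,2])&(abs(W[...,2]-.105)<.003)&(np.hypot(W[...,0]-.585,W[...,1]-.112)<.03)
print("tall",i2.sum(),cv2.minEnclosingCircle(W[i2][:,:2].astype(np.float32)*1000) if i2.any() else "")
np.savez("held.npz",im=im,W=W); save("pics/w6.png",im)
E
python3 held.py
```

```text
[0.59113135 0.04182104 0.10344723] [-2.08490945e+00 -2.34927221e+00  2.00964345e-03] [ 0.30828368  0.74417507 -0.17350575] 0.43541088178510406 15.75
0.11 59 [0.5731 0.0463 0.1097] [0.6049 0.0572 0.1149]
0.12 330 [0.5713 0.0387 0.115 ] [0.6084 0.0579 0.125 ]
0.13 337 [0.5717 0.0395 0.125 ] [0.6065 0.0575 0.135 ]
0.14 385 [0.5722 0.0407 0.135 ] [0.6069 0.0577 0.145 ]
0.15 611 [0.5649 0.0435 0.145 ] [0.617  0.0576 0.155 ]
0.16 773 [0.5638 0.0291 0.155 ] [0.6173 0.0577 0.165 ]
0.17 4852 [0.5637 0.02   0.165 ] [0.6171 0.0577 0.1749]
0.18 759 [0.5654 0.0284 0.175 ] [0.6149 0.0563 0.185 ]
0.19 12 [0.5688 0.0389 0.185 ] [0.5923 0.0512 0.1883]
tall 2977 ((585.0172729492188, 111.32914733886719), 18.93219757080078)
```

View pics/w6.png

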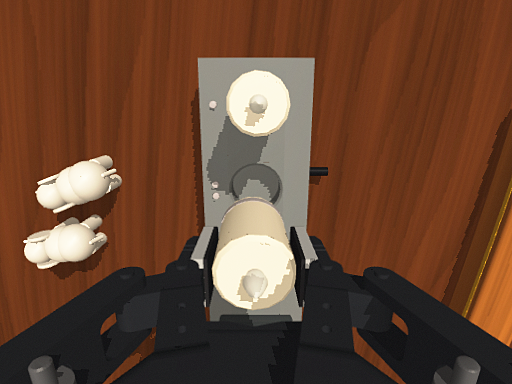

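The candle is held upright over pocket two (hole at (256,185), two dots at (215,190)), and the tall candle stands seated at (258,104). I'll shift about +3.5/+3.5 mm and lower.

>>> jog_arm(
  motion=[
    [-1, 3.4, 3.5, 0, 0],
    [-1, 0, 0, 20, 0],
    [-1, 0, 0, 20, 0],
    [-1, 0, 0, 15, 0],
    [-1, 0, 0, 6, 0],
    [-1, 0, 0, 5, 0],
    [-1, 0, 0, 4, 0],
    [-1, 0, 0, 4, 0],
    [-1, 0, 0, 0, 0],
  ],
)

```text
time: 16.55
tool_pos: [0.5948, 0.0455, 0.0299]
tcp_rot: [2.085, 2.35, 0.0]
wrist_force: [0.0, 0.5, -0.7]
width: 0.434
grip_force: 30.9
```

Bottom is at about 0.034, inside the pocket, with no contact force.

>>> jog_arm(
  motion=[
    [-1, 0, 0, 4, 0],
    [-1, 0, 0, 4, 0],
    [-1, 0, 0, 3, 0],
    [-1, 0, 0, 2, 0],
    [-1, 0, 0, 0, 0],
    [-1, 0, 0, 0, 0],
  ],
)

```text
time: 17.05
tool_pos: [0.5949, 0.0457, 0.0167]
tcp_rot: [2.084, 2.35, 0.0]
wrist_force: [-0.8, -0.3, 0.2]
width: 0.432
grip_force: 31.0
```

>>> jog_arm(
  motion=[
    [-1, 0, 0, 1, 0],
    [0.2, 0, 0, 0, 0],
    [0.5, 0, 0, 0, 0],
    [1, 0, 0, 0, 0],
    [1, 0, 0, 0, 0],
    [1, 0, 0, 0, 0],
    [1, 0, 0, 0, 0],
  ],
)

```text
time: 17.63
tool_pos: [0.595, 0.0457, 0.016]
tcp_rot: [2.084, 2.35, 0.0]
wrist_force: [0.2, 1.0, 0.3]
width: 1.003
grip_force: 0.0
```

>>> jog_arm(
  motion=[
    [1, 0, 0, -20, 0],
    [1, 0, 0, -35, 0],
    [1, 0, 0, -35, 0],
    [1, 0, 0, -35, 0],
    [1, 0, 0, -25, 0],
    [1, 0, 0, 0, 0],
    [1, 0, 0, 0, 0],
  ],
)

```text
time: 18.22
tool_pos: [0.5967, 0.0457, 0.1686]
tcp_rot: [2.082, 2.348, 0.006]
wrist_force: [-0.8, 0.4, -0.9]
width: 1.0
grip_force: 0.0
```

```bash
python3 - <<'E'
from h import *
s=bot.read_state();print(s["tool_pos"],s["tcp_rot"],s["time"])
im,W,n,c,mu,f=candle((.593,.042),.082,.035);print("mid",n,c,mu)
im,W,n,c,mu,f=candle((.585,.112),.105,.035);print("tall",n,c,mu)
im,W=cloud("scene");i=im.astype(int);v,u=np.mgrid[0:384,0:512]
m=(abs(u-197)<20)&(abs(v-190)<20)&(i.max(-1)<50)&(abs(W[...,2]-.08)<.004)&(W[...,0]>.55)
print("paddle",m.sum(),np.percentile(W[m],[2,50,98],axis=0).round(3))
E
```

```text
[0.5966567  0.04573906 0.16864196] [2.08197822 2.34753574 0.0056669 ] 18.2167
mid 1122 ((593.731689453125, 42.09929275512695), 19.032936096191406) [0.59355102 0.04322524 0.08170898]
tall 1650 ((585.1318969726562, 111.59748077392578), 19.0489501953125) [0.58497349 0.11186321 0.10466779]
paddle 134 [[ 0.599 -0.177  0.076]
 [ 0.619 -0.162  0.079]
 [ 0.638 -0.147  0.083]]
```

Both candles are seated (tops 0.0817 and 0.1047). I'll shut the fingers and go above the paddle.

>>> jog_arm(
  motion=[
    [-1, 0, 0, 0, 0],
    [-1, -34.6, -0.6, 0, 0],
    [-1, -34.6, -0.6, 0, 0],
    [-1, -34.6, -0.6, 0, 0],
    [-1, -34.6, -0.6, 0, 0],
    [-1, -34.6, -0.6, 0, 0],
    [-1, -34.6, -0.6, 0, 0],
    [-1, 0, 0, 0, 0],
    [-1, 0, 0, 0, 0],
    [-1, 0, 0, 0, 0],
  ],
)

```text
time: 19.2
tool_pos: [0.6151, -0.1605, 0.1642]
tcp_rot: [-2.084, -2.347, 0.001]
wrist_force: [0.1, 0.7, 0.4]
width: 0.001
grip_force: 0.0
```

>>> jog_arm(
  motion=[
    [-1, 0, 0, 20, 0],
    [-1, 0, 0, 30, 0],
    [-1, 0, 0, 30, 0],
    [-1, 0, 0, 20, 0],
    [-1, 0, 0, 5, 0],
    [-1, 0, 0, 0, 0],
    [-1, 0, 0, 0, 0],
    [-1, 0, 0, 0, 0],
  ],
)

```text
time: 19.87
tool_pos: [0.6178, -0.1607, 0.063]
tcp_rot: [2.082, 2.349, 0.002]
wrist_force: [0.4, -0.2, -0.1]
width: 0.004
grip_force: 0.0
```

```bash
cat > pad.py <<'E'
from h import *
s=bot.read_state();print(s["tool_pos"],s["tcp_rot"],s["wrist_force"],s["width"],s["time"])
Rm=R.from_rotvec(s["tcp_rot"]).as_matrix()
for n in("scene","side","wrist"):
    im,W=cloud(n); L=(W-s["tool_pos"])@Rm; i=im.astype(int)
    k=np.isfinite(L[...,2])&(abs(L[...,0])<.014)&(abs(L[...,1])<.014)&(L[...,2]>-.075)&(L[...,2]<-.03)
    p=(i.max(-1)<60)&(np.hypot(W[...,0]-.617,W[...,1]+.161)<.045)&(W[...,2]>.03)&(W[...,2]<.088)
    print(n,"tip",k.sum(),np.percentile(L[k][:,2],[50,95,100]).round(4) if k.any() else "","paddle",p.sum(),np.percentile(W[p],[3,50,97],axis=0).round(3).tolist() if p.any() else "")
save("pics/p.png",np.vstack([cloud("side")[0][170:250,260:380]]),5)
E
python3 pad.py
```

```text
[ 0.6177505  -0.16068887  0.06299505] [2.08154009e+00 2.34905885e+00 2.22127857e-03] [ 0.42117842 -0.23337773 -0.13906335] 0.0037678929454237173 19.8667
scene tip 68 [-0.0569 -0.0439 -0.0413] paddle 129 [[0.6, -0.174, 0.073], [0.623, -0.158, 0.079], [0.637, -0.146, 0.083]]
side tip 78 [-0.0572 -0.0411 -0.0391] paddle 185 [[0.595, -0.179, 0.057], [0.611, -0.155, 0.078], [0.633, -0.135, 0.083]]
wrist tip 1662 [-0.0603 -0.0452 -0.0411] paddle 2492 [[0.597, -0.17, 0.078], [0.615, -0.153, 0.08], [0.635, -0.142, 0.081]]
```

View pics/p.png

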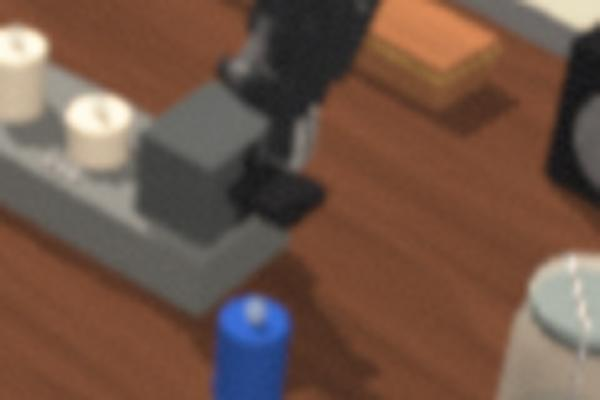

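The fingertips are right above the paddle: tips at (295,165) and paddle at (275,190) in the crop. I'll descend and feel for contact.

>>> jog_arm(
  motion=[
    [-1, 0, 0, 6, 0],
    [-1, 0, 0, 6, 0],
    [-1, 0, 0, 4, 0],
    [-1, 0, 0, 0, 0],
    [-1, 0, 0, 0, 0],
  ],
)

```text
time: 20.48
tool_pos: [0.6152, -0.1607, 0.0438]
tcp_rot: [-2.084, -2.349, 0.001]
wrist_force: [-0.0, 0.1, 0.1]
width: -0.002
grip_force: 0.0
```

>>> jog_arm(
  motion=[
    [-1, 0, 0, 2, 0],
    [-1, 0, 0, 0, 0],
    [-1, 0, 0, 0, 0],
  ],
)

```text
time: 20.73
tool_pos: [0.6161, -0.1609, 0.0428]
tcp_rot: [-2.085, -2.35, 0.0]
wrist_force: [0.9, 0.4, -0.1]
width: 0.001
grip_force: 0.0
```

>>> jog_arm(
  motion=[
    [-1, 0, 0, 2, 0],
    [-1, 0, 0, 0, 0],
    [-1, 0, 0, 0, 0],
  ],
)

```text
time: 20.98
tool_pos: [0.6165, -0.161, 0.0416]
tcp_rot: [2.084, 2.35, 0.001]
wrist_force: [-0.9, -0.2, 4.2]
width: -0.004
grip_force: 1.8
```

>>> jog_arm(
  motion=[
    [-1, 0, 0, 2, 0],
    [-1, 0, 0, 0, 0],
    [-1, 0, 0, 0, 0],
  ],
)

```text
time: 21.23
tool_pos: [0.6166, -0.161, 0.0395]
tcp_rot: [2.084, 2.35, 0.001]
wrist_force: [-0.3, -0.6, 4.5]
width: 0.001
grip_force: 2.1
```

>>> jog_arm(
  motion=[
    [-1, 0, 0, 1.5, 0],
    [-1, 0, 0, 1.5, 0],
    [-1, 0, 0, 1.5, 0],
    [-1, 0, 0, 1.5, 0],
    [-1, 0, 0, 1.5, 0],
    [-1, 0, 0, 0, 0],
    [-1, 0, 0, 0, 0],
  ],
)

```text
time: 21.82
tool_pos: [0.6165, -0.161, 0.0316]
tcp_rot: [2.084, 2.35, 0.001]
wrist_force: [0.3, -0.4, 4.7]
width: -0.001
grip_force: 2.3
```

>>> jog_arm(
  motion=[
    [-1, 0, 0, 1.5, 0],
    [-1, 0, 0, 1.5, 0],
    [-1, 0, 0, 1.5, 0],
    [-1, 0, 0, 1.5, 0],
    [-1, 0, 0, 1, 0],
    [-1, 0, 0, 0, 0],
    [-1, 0, 0, 0, 0],
  ],
)

```text
time: 22.4
tool_pos: [0.6165, -0.161, 0.0244]
tcp_rot: [2.084, 2.35, 0.0]
wrist_force: [0.6, -1.3, 2.5]
width: -0.0
grip_force: 1.7
```

>>> jog_arm(
  motion=[
    [-1, 0, 0, 1, 0],
    [-1, 0, 0, 1, 0],
    [-1, 0, 0, 0, 0],
    [-1, 0, 0, 0, 0],
  ],
)

```text
time: 22.73
tool_pos: [0.6165, -0.1611, 0.0226]
tcp_rot: [2.084, 2.35, 0.0]
wrist_force: [0.7, -1.4, 4.8]
width: -0.003
grip_force: 2.4
```

>>> jog_arm(
  motion=[
    [-1, 0, 0, 1, 0],
    [-1, 0, 0, 1, 0],
    [-1, 0, 0, 0, 0],
    [-1, 0, 0, 0, 0],
  ],
)

```text
time: 23.07
tool_pos: [0.6165, -0.1611, 0.0211]
tcp_rot: [2.084, 2.35, 0.0]
wrist_force: [-0.3, -0.1, 6.6]
width: 0.001
grip_force: 3.7
```

>>> jog_arm(
  motion=[
    [-1, 0, 0, 1, 0],
    [-1, 0, 0, 1, 0],
    [-1, 0, 0, 0, 0],
    [-1, 0, 0, 0, 0],
  ],
)

```text
time: 23.4
tool_pos: [0.6165, -0.1611, 0.019]
tcp_rot: [2.084, 2.35, 0.001]
wrist_force: [0.2, -1.9, 6.6]
width: -0.004
grip_force: 3.0
```

>>> jog_arm(
  motion=[
    [-1, 0, 0, 1, 0],
    [-1, 0, 0, 1, 0],
    [-1, 0, 0, 0, 0],
    [-1, 0, 0, 0, 0],
  ],
)

```text
time: 23.73
tool_pos: [0.6165, -0.1611, 0.0169]
tcp_rot: [2.084, 2.35, 0.001]
wrist_force: [0.9, -0.5, 5.5]
width: -0.003
grip_force: 2.8
```

>>> jog_arm(
  motion=[
    [-1, 0, 0, 1, 0],
    [-1, 0, 0, 1, 0],
    [-1, 0, 0, 0, 0],
    [-1, 0, 0, 0, 0],
  ],
)

```text
time: 24.07
tool_pos: [0.6165, -0.1611, 0.0147]
tcp_rot: [2.084, 2.35, 0.001]
wrist_force: [1.1, -2.2, 5.0]
width: -0.004
grip_force: 2.5
```

>>> jog_arm(
  motion=[
    [-1, 0, 0, 1, 0],
    [-1, 0, 0, 1, 0],
    [-1, 0, 0, 0, 0],
    [-1, 0, 0, 0, 0],
  ],
)

```text
time: 24.4
tool_pos: [0.6165, -0.1611, 0.0128]
tcp_rot: [2.084, 2.35, 0.0]
wrist_force: [1.6, -0.5, 5.4]
width: 0.001
grip_force: 2.8
```

```bash
python3 pad.py
```

```text
[ 0.61650839 -0.16107496  0.01276518] [2.08392103e+00 2.34975366e+00 4.45124039e-04] [ 1.60843253 -0.49820961  5.37128378] 0.0014938426011604404 24.4
scene tip 61 [-0.0569 -0.0358 -0.0345] paddle 76 [[0.624, -0.173, 0.041], [0.631, -0.159, 0.05], [0.638, -0.147, 0.079]]
side tip 95 [-0.0487 -0.0354 -0.0341] paddle 160 [[0.596, -0.18, 0.044], [0.605, -0.161, 0.05], [0.63, -0.136, 0.078]]
wrist tip 1371 [-0.0635 -0.0468 -0.0368] paddle 1332 [[0.599, -0.171, 0.049], [0.616, -0.156, 0.069], [0.636, -0.151, 0.088]]
```

The paddle is now at about 0.050 m, so the lever is down about 30 mm, with a steady 5 N. Handing in.

```bash
python3 -c "
from workcell import bot
print(bot.finish_job())"
```

```text
the job is handed in; nothing more can be done
None
```

I handed the job in at about 24 s: tall candle in pocket one, middle candle in pocket two, lever held at the third click (about 30 mm down, 5 N); my first grasp shut on top of the tall candle because the real fingertips sit about 37 mm behind the reported TCP, so I corrected for that, and I didn't re-measure the short candle or bystanders before handing in (no verdict came back).

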